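# Free the stuck inspection carriage, run it to its stop under the magnifier, light the lamp

## Robot

A 7-joint arm with a two-finger parallel gripper is mounted at the origin on the work surface. World frame = base frame: x ahead of the robot, y to its left, z up, the work surface at z = 0. Lengths are in mm, angles in rad, forces in N, time in s.
With the tool pointing down it reaches from about 400 to 925 mm from the base axis. Payload 5.6 kg.
Tool frame: the origin (TCP) lies between the finger pads; the fingertips stand 17 mm ahead of it and the grasp point (between the pads) lies 2 mm behind it; z points along the fingers, y is the line along which they close (so a half turn about z gives the same grasp; the last joint's range is limited). The gripper opens to 85 mm and grips with 20 to 120 N. Pads are 22 mm wide; open, the fingers measure 114 mm over their backs; the gripper's body (76 mm by 85 mm) begins 54 mm behind the grasp point. The pads swing forward as they close: fully open they stand 13 mm farther back than shut.
Start: joints at [-1.211, 0.468, -0.012, 1.603, 0.006, 1.071, -0.056], TCP at [254.836, 597.968, 248.29] pointing down, gripper open.
Joint ranges: [-2.53, 2.53], [-0.31, 2.02], [-1.57, 1.55], [0.28, 2.44], [-1.29, 4.43], [0.15, 1.84], [-2.92, 2.92]. Speed limits (rad/s): [2.57, 2.57, 3.14, 3.14, 3.14, 3.14, 3.14].

## Interface

Orientations are given as a rotation vector (axis times angle).
In Python, from cell import sense, camera, ticket, find_in, trace gives the robot as it stands. The module is installed in compiled form; this text tells all that it offers.
- The arm moves only by the shell command python3 -m inch 'ROWS' [FORCE]. ROWS is a JSON object whose one key "rows" holds a list of rows, each an object of numbers: "x", "y", "z": the shift along the tool's x, y, z in cm; "spin": the turn about the tool's z in degrees; "jaw": the finger opening in cm, from 0 to 8.54. A call has 1 to 10 rows; each row is the pose to reach, as a shift and turn from the pose commanded when the call began, along the tool's axes at that moment; what a row does not reach only later rows make up. A row lasts 1/8 s, in which the tool goes at most 62.5 mm and 10.7 degrees, less where a joint would pass 70% of its speed; a pose out of reach is approached as far as the arm can. A call with a gripper value outside its range is refused whole. The fingers move at their own pace and stop on an object; FORCE is the grip in N (left out, the last holds). Time passes only in rows, so rows that repeat a pose let the fingers close. It gives the time, the measured TCP pose, the force, the opening and the grip force at its end, in the units of the state.
- sense(): the state, without advancing time (a new reading comes with each control period).
- camera(name): name is "scene" or "top"; returns a dict with "color" (420x560x3 uint8, blue, green, red), "z_map" (420x560 float32, mm along the optical axis (not along the pixel's ray), 0 where there is no reading), "K" (3x3 intrinsics, pixels), "D" ([k1, k2, p1, p2, k3] as OpenCV has them; the pictures are not rectified), "extrinsics" (4x4, takes a point from world to camera coordinates). Camera axes: x right, y up, looking along -z (the intrinsics and any distortion apply to the point x, -y, -z); pixel columns grow to the right and rows downward; lengths in mm; the calibration is good to about 2 mm. A picture is of the moment at which its call begins.
- ticket.finish_job(): hands the job in; it is judged then, once.
Trained networks look in a picture, given as the dict that the camera call returned (one of the last four; its "shot" number tells which), for a name from the list of things; names that differ only in an ending like _2 or _b are one class to them, and where a whole thing is asked for, a point or a joint stands for the part that bears it (a point fixed in the world has none). Each returns a list of dicts, best first, with "score" (0 to 1); they miss things now and then, are a little off and sometimes report something else, mostly with a low value. They report only what shows in the picture. A call takes as long as a camera call. They do not tell look-alikes from the thing itself.
- find_in(picture, thing): "location" ([x, y, z] in mm, in world coordinates, good to about 4 mm: the middle of the surface that is visible of it).
- trace(picture, thing): "region" (420x560 bool, what is visible of it).
The state is a dict: "time_s": time; "joint_pos": joint angles; "joint_vel": joint speeds; "effort": joint torques, N m; "tool_pos": TCP position; "orientation": TCP orientation; "force": force on the tool from outside, world axes, zero at the start; "torque": the same for the moment, N m; "gripper_width": finger opening in mm; "finger_force": force on a finger pad.
Only numpy, scipy, OpenCV 4.12 (cv2) and the standard library are available. Lean on these libraries where they do the work, as an engineer would, in place of code of your own. Each camera call takes 0.05 s, during which the arm holds its last target. There are 200 camera calls.

## Task

The carriage with the brass gear is stuck on its rail: push it by its upright tab until it breaks free, then run it on under the magnifier until it rests against the end stop hidden in the grey hood, meeting the stop gently, with a much lighter push than the stuck spot needed. Then press the button on the lamp's neck fully down to light the gear, and let go; leave everything else on the desk where it is.

Things in the scene. Friction and masses are not known exactly. Their poses are not given: they have to be found in the camera images.
- rail: fixed aluminium rail 450 x 50 mm on a 3 mm mat, tracks 20 mm high. Its x axis runs along it the way the carriage has to go, y across, z up; origin on the underside below where the tab stands when the carriage joint is 0; the rail spans x = -40 to +410 mm
- hood (a point): middle of the mouth of the closed grey hood over the rail's far end, at rail x = 270 mm, on the rail's underside. The hood is 140 mm long, 84 wide, 60 high, open only towards the carriage, and hides the end stop, whose place along the rail differs by some 40 mm from time to time
- lens (a point): centre of the round magnifier, 97 mm across with its rim, level, 150 mm above the rail's underside, at rail x = 228 mm, on an arm that reaches back from a stand on the hood; fixed
- carriage (a joint): carriage position along the rail's +x, m; starts at 0.002 to 0.008. 0.4 kg, carries a brass gear on a white disc, friction about 2.5 N, stays where left. Somewhere between 8 and 20 mm it sticks at a tight spot some 10 mm long that takes about 10 to 23 N to push through; then it may jump ahead a little, and by 55 mm it runs freely. It meets the end stop somewhere between 80 and 130 mm
- tab (a point): upright dark steel push tab at the carriage's rear end: 8 mm thick along the rail, 40 mm wide across it, upper edge 90 mm above the rail's underside. Nothing of the carriage lies behind it; the tracks there are only 20 mm high. The point is mid-thickness, mid-width, 15 mm below the upper edge; axes as the rail's
- end_pin (a joint): small sprung pin (under 0.5 N) at the hidden end stop, m: 0 until the carriage's nose comes within 4 mm of the stop's rubber buffer, 0.004 when the nose just meets the buffer, more as the buffer is squeezed
- buffer (a joint): squeeze of the hidden end stop's stiff rubber buffer, m: 0 when untouched, about 8 N per mm, so 0.0015 is 12 N
- lamp: fixed lamp: round grey base 96 mm across, upright neck with a 44 mm grey collar 94 to 110 mm above its underside, the button on top of it; a thin bent arm leaves the collar towards the lamp's own +x and rises, 85 to 140 mm from the neck in x, to a shade about 0.26 m high, off to its -y. Origin under the neck, z up
- switch (a joint): travel of the lamp's press button, m: 0 up, 0.006 fully down (4 N, it springs back)
- switch_top (a point): centre of the top face of the lamp's round press button (26 mm across, faces straight up) when it is up; it sinks with the button
- greybox: small closed grey plastic box with a snap latch, 60 x 85 x 35 mm, loose bystander; origin under its centre
- tweezers: steel tweezers lying flat, 130 mm long, 6 mm high, loose bystander; origin under the middle
- rule: folded wooden rule lying flat, 150 x 22 x 10 mm, loose bystander
- jar: small glass jar, 44 mm across, 55 mm high, loose bystander; origin under its centre
- partstray: white divided parts tray, 90 x 120 x 22 mm, loose bystander; origin under its centre
- loupe: black eye loupe, a cylinder 32 mm across and 32 mm high, loose bystander; origin under its centre
- brush: hand brush lying flat, 150 mm long, loose bystander
Things that resemble listed ones, but are neither listed nor needed, are in the scene too. Of the things shaped like the lamp, the grey one is meant.

How it is judged (in metres and radians):
On the way, in this order (a step that is already met when the one before it is completed fails the run):
1. the carriage has broken free of the tight spot (more than 30 mm along) (value of joint carriage above 0.03 m).
2. the carriage stands at the end stop (within 1.5 mm of its buffer) (value of joint end_pin above 0.0025 m), for 0.2 s.
3. the lamp button is pressed down (more than 4 mm) (value of joint switch above 0.004 m and value of joint end_pin above 0.0025 m), for 0.05 s.
At the end, for the whole second after the job is handed in: The carriage stands still (slower than 5 mm/s) at the end stop, its nose within 1.5 mm of the buffer or against it (end_pin above 0.0025), and the lamp button is up again (below 2 mm) (value of joint end_pin above 0.0025 m and value of joint switch below 0.002 m and velocity of joint carriage between -0.005 and 0.005 m/s); the robot touches nothing.
It fails at once if the end stop is rammed: its buffer squeezed by more than 1.5 mm (12 N) (value of joint buffer above 0.0015 m).
It fails at once if a loose bystander is shifted by more than 20 mm (distance of any of greybox, tweezers, rule, jar, partstray, loupe, brush from where it was at the start of the episode above 0.02 m).
It also fails if it takes over 59 s, if anything falls off the work surface, if the arm or the gripper's body presses on something with over 40 N, if the wrist force passes 120 N, or if a joint passes its speed limit or range.

## Working session

There is one attempt and no reset: what is moved stays moved. The work goes in short steps, Python scripts to look and compute and a shell command to move; the robot and the scene stay as the last step left them, time stands still between calls to the robot, and variables do not carry over. Pictures are saved under pics/ and viewed, at most 10 in all, crops included, and the job is handed in when it is done.

```bash
mkdir -p pics
cat > h.py <<'E'
import numpy as np, cv2
from cell import sense, camera, ticket, find_in, trace
from scipy.spatial.transform import Rotation as R
def deproj(c,u,v,z=None):
    # pixel -> world; z: world height to intersect, else depth map
    p=cv2.undistortPoints(np.array([[[u,v]]],float),np.array(c['K']),np.array(c['D'])).ravel()
    E=np.array(c['extrinsics']);Ri=E[:3,:3].T;o=-Ri@E[:3,3]
    d=Ri@np.array([p[0],-p[1],-1.])
    s=(z-o[2])/d[2] if z is not None else c['z_map'][int(v),int(u)]
    return o+s*d
def cloud(c):
    v,u=np.mgrid[:420,:560]
    p=cv2.undistortPoints(np.stack([u,v],-1).reshape(-1,1,2).astype(float),np.array(c['K']),np.array(c['D'])).reshape(420,560,2)
    E=np.array(c['extrinsics']);Ri=E[:3,:3].T;o=-Ri@E[:3,3]
    d=np.dstack([p[...,0],-p[...,1],-np.ones((420,560))])*c['z_map'][...,None]
    P=d@Ri.T+o; P[c['z_map']==0]=np.nan
    return P
E
python3 - <<'E'
from h import *
s=sense();print(s['time_s'],s['tool_pos'],s['orientation'],s['force'])
for n in('scene','top'):
    c=camera(n);cv2.imwrite(f'pics/{n}0.png',c['color']);np.save(f'{n}.npy',c,allow_pickle=True)
    for t in['rail','carriage','tab','hood','lens','lamp','switch_top','switch','greybox','tweezers','rule','jar','partstray','loupe','brush']:
        try:print(n,t,[(round(d['score'],2),np.round(d['location']).tolist()) for d in find_in(c,t)[:4]])
        except Exception as e:print(n,t,e)
E
```

```text
0.0 [254.64459461 597.46645169 247.35717106] [-6.28485302e-01 -3.07784817e+00  2.73856551e-03] [-0.37216361  1.05166749 -0.30452413]
scene rail [(0.96, [502.0, 77.0, 46.0])]
scene carriage [(0.63, [479.0, -62.0, 38.0]), (0.54, [714.0, 140.0, 40.0])]
scene tab [(0.89, [485.0, -58.0, 36.0]), (0.19, [721.0, 143.0, 40.0])]
scene hood [(0.88, [503.0, 77.0, 46.0]), (0.37, [644.0, -147.0, 136.0])]
scene lens [(0.63, [648.0, -145.0, 134.0]), (0.62, [504.0, 81.0, 48.0])]
scene lamp [(0.88, [170.0, -265.0, 126.0]), (0.6, [746.0, -156.0, 146.0]), (0.43, [624.0, 370.0, 33.0])]
scene switch_top [(0.61, [711.0, 337.0, 23.0]), (0.52, [126.0, -252.0, 133.0]), (0.19, [483.0, -63.0, 34.0])]
scene switch [(0.63, [645.0, -147.0, 136.0])]
scene greybox [(0.78, [720.0, 144.0, 37.0]), (0.59, [484.0, -58.0, 37.0])]
scene tweezers [(0.56, [480.0, -395.0, 9.0])]
scene rule [(0.74, [372.0, -121.0, 13.0])]
scene jar [(0.57, [372.0, -122.0, 12.0]), (0.38, [506.0, 80.0, 45.0])]
scene partstray [(0.79, [452.0, 396.0, 9.0])]
scene loupe [(0.67, [625.0, 371.0, 33.0])]
scene brush [(0.77, [716.0, 340.0, 24.0])]
top rail [(0.73, [481.0, 54.0, 65.0])]
top carriage [(0.72, [474.0, -78.0, 34.0]), (0.18, [641.0, -151.0, 136.0])]
top tab [(0.88, [472.0, -75.0, 36.0])]
top hood [(0.79, [484.0, 56.0, 64.0])]
top lens [(0.86, [484.0, 55.0, 63.0])]
top lamp [(0.72, [713.0, -158.0, 138.0]), (0.72, [185.0, -260.0, 129.0]), (0.68, [473.0, -76.0, 38.0])]
top switch_top [(0.51, [122.0, -259.0, 134.0]), (0.29, [621.0, -376.0, 60.0])]
top switch [(0.64, [638.0, -149.0, 132.0]), (0.51, [701.0, 136.0, 42.0]), (0.28, [474.0, -77.0, 32.0])]
top greybox []
top tweezers [(0.52, [482.0, -396.0, 13.0])]
top rule [(0.82, [369.0, -129.0, 17.0]), (0.61, [607.0, 369.0, 31.0])]
top jar [(0.82, [621.0, -372.0, 56.0]), (0.32, [450.0, 393.0, 8.0])]
top partstray [(0.66, [452.0, 392.0, 7.0])]
top loupe [(0.45, [602.0, 368.0, 32.0])]
top brush [(0.56, [706.0, 338.0, 22.0])]
```

View pics/scene0.png

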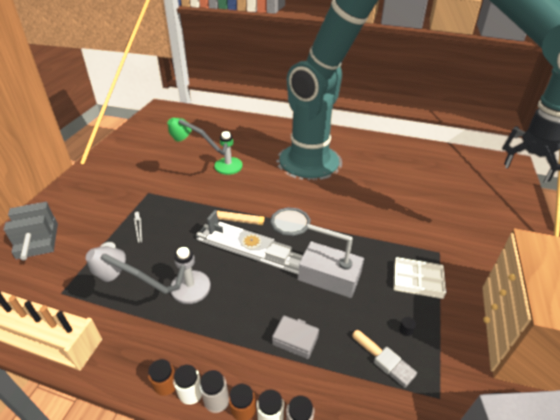

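View pics/top0.png

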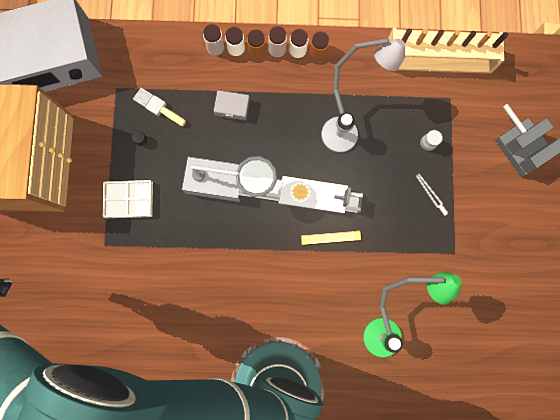

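The scene picture shows the tab near (212,222), the hood at (330,268) and the magnifier at (290,222). In the top picture these are at (355,198), (210,178) and (257,175). There are two lamp-like things: the grey one on the mat (button at scene (184,254), top (346,120)) and a green one (scene (226,137), top (394,344)). The grey one is meant. I'll confirm it in a crop and measure.

Run:
```python
from h import *
cs={n:np.load(n+'.npy',allow_pickle=True).item() for n in('scene','top')}
a=cv2.resize(cs['scene']['color'][195:305,140:300],(480,330),interpolation=cv2.INTER_CUBIC)
b=cv2.resize(cs['top']['color'][100:220,290:400],(303,330),interpolation=cv2.INTER_CUBIC)
cv2.imwrite('pics/crop1.png',np.hstack([a,b]))
for n,c in cs.items():
    P=cloud(c)
    x,y,z=P[...,0],P[...,1],P[...,2]
    near=lambda x0,y0,r:(np.hypot(x-x0,y-y0)<r)
    m=near(640,-148,35)&(z>124)&(z<160); print(n,'button',m.sum(),np.nanmedian(z[m]),np.nanmax(z[m]))
    zt=np.nanmax(z[m]); mm=m&(z>zt-8);print('  xy',x[mm].mean(),y[mm].mean(),x[mm].min(),x[mm].max(),y[mm].min(),y[mm].max(), z[mm].mean())
    m=near(500,110,140)&(abs(z-63)<6); r=cv2.minAreaRect(np.stack([x[m],y[m]],1).astype(np.float32)); print('  hood',m.sum(),r,z[m].mean(),x[m].mean(),y[m].mean())
    m=near(478,-70,60)&(z>55)&(z<110); print('  tab',m.sum())
    for q in P[m][::max(1,m.sum()//25)]:print('    ',np.round(q,1))
    m=near(500,20,90)&(z>140)&(z<168);print('  lens',m.sum(),x[m].mean(),y[m].mean(),z[m].mean(), x[m].min(),x[m].max(),y[m].min(),y[m].max())
```

```text
scene button 166 130.34702177279644 136.54463773348527
  xy 645.7449311551451 -148.11458611466836 632.1167392632655 657.236223778961 -162.53055408532396 -137.4733062443168 133.79476789684662
  hood 1385 ((508.3075256347656, 171.87330627441406), (138.71255493164062, 87.81778717041016), 82.81342315673828) 62.65597678785921 512.5304068145635 169.82040092373674
  tab 0
  lens 881 496.84510095590645 62.34079999935703 155.24108097786305 448.10064588910336 542.3357141239079 14.502955600950429 109.16941653706495
top button 192 128.74026899513808 139.12168780594766
  xy 641.3773425406653 -149.46329749299923 628.2704421288033 653.021543455857 -162.43337774260928 -137.98708507705845 134.81962124664344
  hood 1466 ((507.1946105957031, 172.33511352539062), (140.3914794921875, 85.33800506591797), 83.28482055664062) 62.94396726214787 502.98888588405174 173.72395362039595
  tab 0
  lens 1324 492.839067902452 61.058176629858814 155.19285272371914 446.82396936634234 541.8314958687756 13.16664734437556 109.5457786725097
```

View pics/crop1.png

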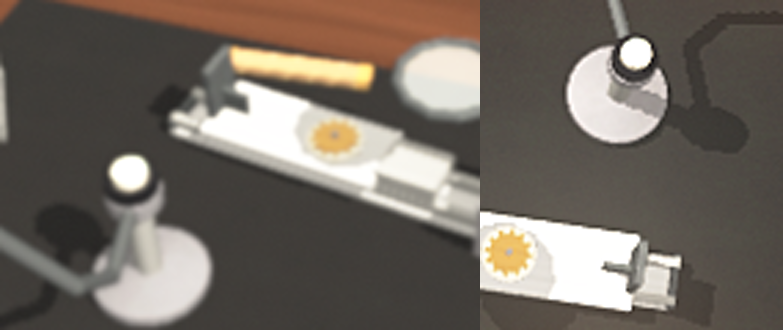

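The crop confirms the grey lamp with a white-topped button, and the dark upright tab at the rail's rear end. The distance from hood centre to lens is 111 mm (112 expected), so the rail runs at about 83.3° with its origin near (468,-166). Next I'll check the tab, the button top and the stand height, and work out the first shift.

```bash
cat >> h.py <<'E'
U=np.array([np.cos(np.radians(83.3)),np.sin(np.radians(83.3))]); N=np.array([-U[1],U[0]])
H=np.array([507.7,172.1]); O=H-340*U
def rail(p): d=np.asarray(p)[...,:2]-O; return np.stack([d@U,d@N],-1)
def shift(target):  # world mm -> tool cm
    s=sense(); M=R.from_rotvec(s['orientation']).as_matrix()
    return np.round(M.T@(np.array(target)-s['tool_pos'])/10,2)
E
python3 - <<'E'
from h import *
print('O',O)
for n in('scene','top'):
    c=np.load(n+'.npy',allow_pickle=True).item();P=cloud(c);r=rail(P);z=P[...,2]
    m=(r[...,0]>-40)&(r[...,0]<45)&(abs(r[...,1])<32)&(z>55)&(z<105)
    print(n,m.sum(),'tab x',np.percentile(r[m][:,0],[2,25,50,75,98]),'y',np.percentile(r[m][:,1],[2,50,98]),'z',np.percentile(z[m],[2,50,98]))
    t=m&(z>84);print('  top',t.sum(),r[t].mean(0) if t.any() else '', r[t].min(0), r[t].max(0))
    m=(r[...,0]>170)&(r[...,0]<420)&(abs(r[...,1])<50);print('  max z over hood/lens',np.nanpercentile(z[m],[90,99,100]))
    m=(np.hypot(P[...,0]-643,P[...,1]+150)<22)&(z>100);g=c['color'].min(2)
    w=m&(g>170);print('  white',w.sum(),P[w].mean(0),np.ptp(P[w],0),np.percentile(z[w],[5,50,95]))
    m=(r[...,0]>-40)&(r[...,0]<150)&(abs(r[...,1])<30);print('  rail end y ext',np.nanpercentile(r[m&(z>15)&(z<30)],[1,50,99],axis=0).tolist())
M=R.from_rotvec(sense()['orientation']).as_matrix();print(M.round(3))
w=O-38*U;print('behind',w, shift([430,150,260]),shift([*w,240]))
E
```

```text
O [ 468.03194939 -165.57802084]
scene 168 tab x [ 1.96511058  6.86302588  8.57635154  9.77673466 30.72261347] y [-18.2245473   -0.48744916  21.73600937] z [56.48732313 76.07080469 94.69001402]
  top 62 [ 6.66800545 -0.21952412] [  0.70326004 -18.0085385 ] [10.91282479 23.22046803]
  max z over hood/lens [155.58716155 158.42983938 160.83213561]
  white 113 [ 645.92800221 -146.48640508  131.01959277] [37.53149215 39.93596631 30.48030725] [109.54275613 133.7648152  135.82831993]
  rail end y ext [[-39.881449654449646, -23.80118762842088], [-31.9622224558303, -12.862229054759343], [-1.9188400753386903, 24.929156299251307]]
top 119 tab x [ 1.20611243  4.42013797  7.95594803  8.67831135 31.90243518] y [-14.8540969    3.77820233  23.08595198] z [55.80121657 84.93351965 97.62382612]
  top 60 [4.97434981 3.9314421 ] [  0.2646262  -15.60627893] [ 8.54676332 23.12189523]
  max z over hood/lens [156.86882078 159.96149953 162.60268616]
  white 105 [ 642.13929295 -148.15593806  132.01826309] [35.00271722 37.43436446 30.70556308] [115.67459751 134.04490623 137.49366967]
  rail end y ext [[-39.72883672563808, -21.07086970910407], [-26.892639210986008, 10.522791382090436], [61.16124830238903, 28.199171477808715]]
[[-0.92   0.392  0.   ]
 [ 0.392  0.92  -0.   ]
 [-0.     0.    -1.   ]]
behind [ 463.59846138 -203.31850553] [-33.68 -34.34  -1.17] [-50.62 -65.53   0.83]
```

Tab found at rail x≈5, y≈2, top z≈94, and button top at z≈134.5, all consistent with the description. Moving.

```bash
python3 -m inch '{"rows":[{"x":-33.7,"y":-34.3,"z":-1.5,"spin":73.6,"jaw":0},{"x":-33.7,"y":-34.3,"z":-1.5,"spin":73.6,"jaw":0},{"x":-33.7,"y":-34.3,"z":-1.5,"spin":73.6,"jaw":0},{"x":-33.7,"y":-34.3,"z":-1.5,"spin":73.6,"jaw":0},{"x":-33.7,"y":-34.3,"z":-1.5,"spin":73.6,"jaw":0},{"x":-33.7,"y":-34.3,"z":-1.5,"spin":73.6,"jaw":0},{"x":-33.7,"y":-34.3,"z":-1.5,"spin":73.6,"jaw":0},{"x":-33.7,"y":-34.3,"z":-1.5,"spin":73.6,"jaw":0},{"x":-33.7,"y":-34.3,"z":-1.5,"spin":73.6,"jaw":0},{"x":-33.7,"y":-34.3,"z":-1.5,"spin":73.6,"jaw":0}]}' 
python3 -c "
from h import *
print(R.from_rotvec(sense()['orientation']).as_matrix().round(3)); w=O-45*U+2*N;print(w,shift([*w,240]))"
```

```text
time_s: 2.85
tool_pos: [430.2, 151.0, 263.4]
orientation: [-2.346, -2.089, -0.001]
force: [0.5, 1.0, 0.5]
gripper_width: 0.0
finger_force: 0.0
[[ 0.116  0.993  0.   ]
 [ 0.993 -0.116  0.001]
 [ 0.001 -0.    -1.   ]]
[ 460.79542492 -210.0373586 ] [-35.5    7.22   2.32]
```

```bash
python3 -m inch '{"rows":[{"x":-35.5,"y":7.2,"z":2},{"x":-35.5,"y":7.2,"z":2},{"x":-35.5,"y":7.2,"z":2},{"x":-35.5,"y":7.2,"z":2},{"x":-35.5,"y":7.2,"z":2},{"x":-35.5,"y":7.2,"z":2},{"x":-35.5,"y":7.2,"z":2},{"x":-35.5,"y":7.2,"z":10},{"x":-35.5,"y":7.2,"z":10},{"x":-35.5,"y":7.2,"z":10}]}'
python3 -c "
from h import *
w=O-45*U+2*N;print(w,shift([*w,79]),rail(sense()['tool_pos']))
c=camera('scene');cv2.imwrite('pics/s2.png',cv2.resize(c['color'][150:290,130:330],(800,560)))"
```

```text
[ 460.79542492 -210.0373586 ] [-35.51   7.22  18.42] [309.96153179  74.52618412]schema error: expected keys x, y, z, spin, jaw
```

View pics/s2.png

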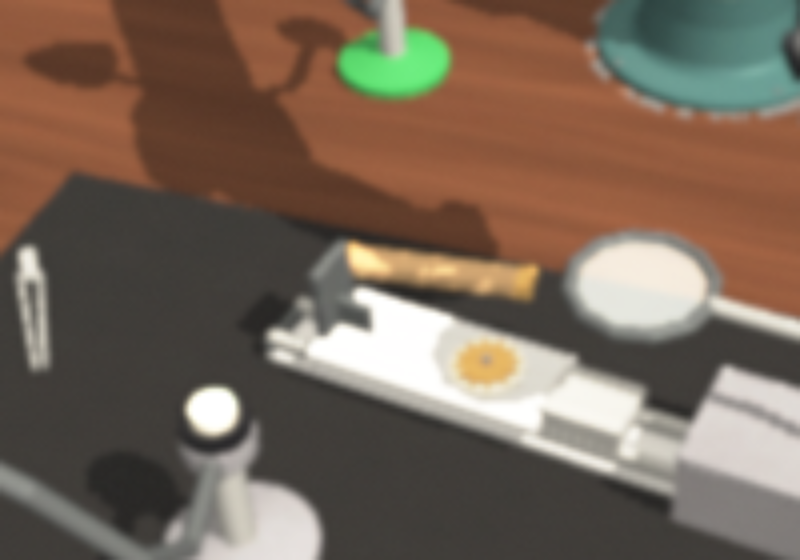

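The move was refused because every row needs all the keys. The picture shows the scene unchanged, with the tab at crop (330,285).

```bash
python3 -m inch '{"rows":[{"x":-35.5,"y":7.2,"z":2,"spin":0,"jaw":0},{"x":-35.5,"y":7.2,"z":2,"spin":0,"jaw":0},{"x":-35.5,"y":7.2,"z":2,"spin":0,"jaw":0},{"x":-35.5,"y":7.2,"z":2,"spin":0,"jaw":0},{"x":-35.5,"y":7.2,"z":2,"spin":0,"jaw":0},{"x":-35.5,"y":7.2,"z":2,"spin":0,"jaw":0},{"x":-35.5,"y":7.2,"z":2,"spin":0,"jaw":0},{"x":-35.5,"y":7.2,"z":10,"spin":0,"jaw":0},{"x":-35.5,"y":7.2,"z":10,"spin":0,"jaw":0},{"x":-35.5,"y":7.2,"z":10,"spin":0,"jaw":0}]}'
python3 -c "
from h import *
w=O-45*U+2*N;print(w,shift([*w,79]),rail(sense()['tool_pos']))"
```

```text
time_s: 4.15
tool_pos: [460.4, -209.2, 162.7]
orientation: [-2.343, -2.089, 0.002]
force: [-0.2, -0.0, 0.3]
gripper_width: -0.3
finger_force: 0.0
[ 460.79542492 -210.0373586 ] [-0.08  0.07  8.37] [-44.23549885   2.44144839]
```

Down behind the tab, then forward to near contact (TCP at rail x≈-14).

```bash
python3 -m inch '{"rows":[{"x":0,"y":0,"z":4.2,"spin":0,"jaw":0},{"x":0,"y":0,"z":8.4,"spin":0,"jaw":0},{"x":0,"y":0,"z":8.4,"spin":0,"jaw":0},{"x":1,"y":0,"z":8.4,"spin":0,"jaw":0},{"x":2,"y":0,"z":8.4,"spin":0,"jaw":0},{"x":2.7,"y":0,"z":8.4,"spin":0,"jaw":0},{"x":2.7,"y":0,"z":8.4,"spin":0,"jaw":0},{"x":2.7,"y":0,"z":8.4,"spin":0,"jaw":0}]}'
python3 -c "
from h import *
s=sense();print(rail(s['tool_pos']),s['force'])
c=camera('scene');cv2.imwrite('pics/s3.png',cv2.resize(c['color'][150:290,130:330],(800,560)))"
```

```text
time_s: 5.15
tool_pos: [463.9, -183.9, 79.6]
orientation: [2.347, 2.088, 0.0]
force: [-0.1, -0.2, -0.3]
gripper_width: -0.2
finger_force: 0.0
[-18.72623815   1.98419115] [-0.09110687 -0.21499659 -0.31194123]
```

View pics/s3.png

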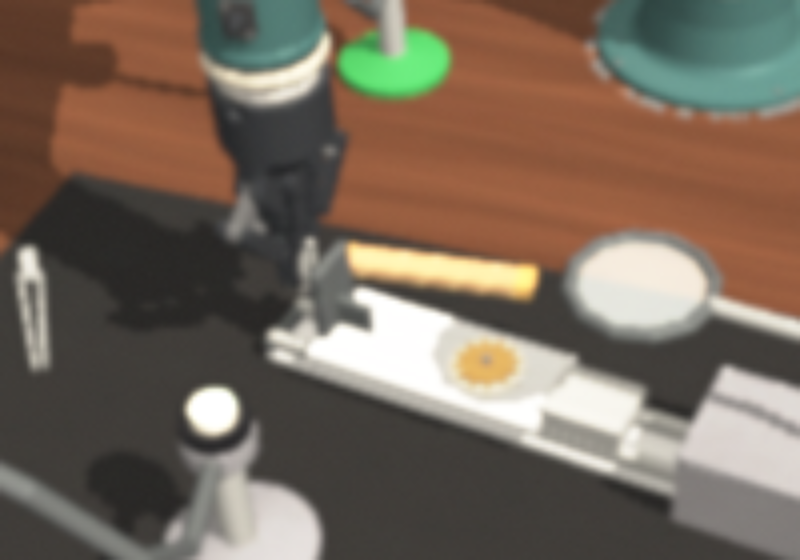

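The closed fingertips stand right behind the tab (crop (310,260) against the tab at (333,285)). Pushing slowly.

```bash
cat > m.py <<'E'
from h import *
s=sense();print('rail TCP',rail(s['tool_pos']).round(1),'F',round(float(s['force'][:2]@U),1),round(float(s['force'][:2]@N),1),'t',round(s['time_s'],2))
E
python3 -m inch '{"rows":[{"x":0.3,"y":0,"z":0,"spin":0,"jaw":0},{"x":0.6,"y":0,"z":0,"spin":0,"jaw":0},{"x":0.8,"y":0,"z":0,"spin":0,"jaw":0},{"x":1.0,"y":0,"z":0,"spin":0,"jaw":0},{"x":1.2,"y":0,"z":0,"spin":0,"jaw":0},{"x":1.4,"y":0,"z":0,"spin":0,"jaw":0}]}'; python3 m.py
python3 -m inch '{"rows":[{"x":0.2,"y":0,"z":0,"spin":0,"jaw":0},{"x":0.4,"y":0,"z":0,"spin":0,"jaw":0},{"x":0.5,"y":0,"z":0,"spin":0,"jaw":0}]}';python3 m.py
```

```text
time_s: 5.95
tool_pos: [465.3, -170.4, 79.3]
orientation: [2.347, 2.087, -0.001]
force: [-0.7, -2.4, -1.3]
gripper_width: -0.1
finger_force: 1.3
rail TCP [-5.1  2.2] F -2.5 0.4 t 5.95
time_s: 6.32
tool_pos: [466.0, -164.8, 79.3]
orientation: [2.347, 2.088, 0.0]
force: [0.3, -3.3, -2.6]
gripper_width: 0.3
finger_force: 1.6
rail TCP [0.5 2.1] F -3.3 -0.7 t 6.33
```

```bash
python3 -m inch '{"rows":[{"x":0.2,"y":0,"z":0,"spin":0,"jaw":0},{"x":0.4,"y":0,"z":0,"spin":0,"jaw":0},{"x":0.5,"y":0,"z":0,"spin":0,"jaw":0}]}' | grep force; python3 m.py
python3 -m inch '{"rows":[{"x":0.2,"y":0,"z":0,"spin":0,"jaw":0},{"x":0.4,"y":0,"z":0,"spin":0,"jaw":0},{"x":0.5,"y":0,"z":0,"spin":0,"jaw":0}]}'| grep force;python3 m.py
python3 -m inch '{"rows":[{"x":0.2,"y":0,"z":0,"spin":0,"jaw":0},{"x":0.4,"y":0,"z":0,"spin":0,"jaw":0},{"x":0.5,"y":0,"z":0,"spin":0,"jaw":0}]}'| grep force;python3 m.py
python3 -m inch '{"rows":[{"x":0.2,"y":0,"z":0,"spin":0,"jaw":0},{"x":0.4,"y":0,"z":0,"spin":0,"jaw":0},{"x":0.5,"y":0,"z":0,"spin":0,"jaw":0}]}'| grep force;python3 m.py
```

```text
force: [-0.3, -13.0, -4.5]
finger_force: 6.5
rail TCP [1.9 2.1] F -12.9 -1.2 t 6.7
force: [-2.0, -19.5, -5.8]
finger_force: 9.4
rail TCP [4.5 2.1] F -19.6 -0.3 t 7.08
force: [0.2, -1.4, -0.8]
finger_force: 1.3
rail TCP [16.  2.] F -1.3 -0.3 t 7.45
force: [0.9, -1.6, -0.2]
finger_force: 0.3
rail TCP [20.3  2.2] F -1.5 -1.0 t 7.83
```

Broke free at about 20 N, and the arm yields about 3 N/mm. Running on to TCP 52, well before the earliest stop (~65), then small steps with a force check between them.

```bash
python3 -m inch '{"rows":[{"x":0.4,"y":0,"z":0,"spin":0,"jaw":0},{"x":0.8,"y":0,"z":0,"spin":0,"jaw":0},{"x":1.2,"y":0,"z":0,"spin":0,"jaw":0},{"x":1.6,"y":0,"z":0,"spin":0,"jaw":0},{"x":2.0,"y":0,"z":0,"spin":0,"jaw":0},{"x":2.4,"y":0,"z":0,"spin":0,"jaw":0},{"x":2.7,"y":0,"z":0,"spin":0,"jaw":0},{"x":3.0,"y":0,"z":0,"spin":0,"jaw":0},{"x":3.2,"y":0,"z":0,"spin":0,"jaw":0},{"x":3.2,"y":0,"z":0,"spin":0,"jaw":0}]}' | grep force; python3 m.py
python3 -c "
from h import *
c=camera('top');P=cloud(c);r=rail(P);z=P[...,2]
m=(r[...,0]>20)&(r[...,0]<100)&(abs(r[...,1])<32)&(z>55)&(z<100);print(np.percentile(r[m][:,0],[2,25,50,75,98]))
cv2.imwrite('pics/t4.png',cv2.resize(c['color'][120:240,170:390],(800,436)))"
```

```text
force: [0.5, -1.4, -0.0]
finger_force: 0.6
rail TCP [52.8  2.3] F -1.3 -0.7 t 9.07Traceback (most recent call last):
  File "<string>", line 4, in <module>
    m=(r[...,0]>20)&(r[...,0]<100)&(abs(r[...,1])<32)&(z>55)&(z<100);print(np.percentile(r[m][:,0],[2,25,50,75,98]))
                                                                           ~~~~~~~~~~~~~^^^^^^^^^^^^^^^^^^^^^^^^^^^
    return _quantile_unchecked(
        a, q, axis, out, overwrite_input, method, keepdims, weights)
    return _ureduce(a,
                    func=_quantile_ureduce_func,
    ...<5 lines>...
                    overwrite_input=overwrite_input,
                    method=method)
    r = func(a, **kwargs)
    result = _quantile(arr,
                       quantiles=q,
    ...<2 lines>...
                       out=out,
                       weights=wgt)
    slices_having_nans = np.isnan(arr[-1, ...])
                                  ~~~^^^^^^^^^
IndexError: index -1 is out of bounds for axis 0 with size 0
```

The gripper hides the tab from above, so I'll go by force: 2 mm steps, each typed out, stopping once the push passes 5 N.

```bash
cat > chk.py <<'E'
import sys
from h import *
s=sense();F=-float(np.array(s['force'][:2])@U);print(rail(s['tool_pos'])[0].round(1),round(F,1),end=' | ');sys.exit(F>5)
E
S() { :; }
python3 -m inch '{"rows":[{"x":0.1,"y":0,"z":0,"spin":0,"jaw":0},{"x":0.2,"y":0,"z":0,"spin":0,"jaw":0}]}'>/dev/null && python3 chk.py &&
python3 -m inch '{"rows":[{"x":0.1,"y":0,"z":0,"spin":0,"jaw":0},{"x":0.2,"y":0,"z":0,"spin":0,"jaw":0}]}'>/dev/null && python3 chk.py &&
python3 -m inch '{"rows":[{"x":0.1,"y":0,"z":0,"spin":0,"jaw":0},{"x":0.2,"y":0,"z":0,"spin":0,"jaw":0}]}'>/dev/null && python3 chk.py &&
python3 -m inch '{"rows":[{"x":0.1,"y":0,"z":0,"spin":0,"jaw":0},{"x":0.2,"y":0,"z":0,"spin":0,"jaw":0}]}'>/dev/null && python3 chk.py &&
python3 -m inch '{"rows":[{"x":0.1,"y":0,"z":0,"spin":0,"jaw":0},{"x":0.2,"y":0,"z":0,"spin":0,"jaw":0}]}'>/dev/null && python3 chk.py &&
python3 -m inch '{"rows":[{"x":0.1,"y":0,"z":0,"spin":0,"jaw":0},{"x":0.2,"y":0,"z":0,"spin":0,"jaw":0}]}'>/dev/null && python3 chk.py &&
python3 -m inch '{"rows":[{"x":0.1,"y":0,"z":0,"spin":0,"jaw":0},{"x":0.2,"y":0,"z":0,"spin":0,"jaw":0}]}'>/dev/null && python3 chk.py &&
python3 -m inch '{"rows":[{"x":0.1,"y":0,"z":0,"spin":0,"jaw":0},{"x":0.2,"y":0,"z":0,"spin":0,"jaw":0}]}'>/dev/null && python3 chk.py &&
python3 -m inch '{"rows":[{"x":0.1,"y":0,"z":0,"spin":0,"jaw":0},{"x":0.2,"y":0,"z":0,"spin":0,"jaw":0}]}'>/dev/null && python3 chk.py &&
python3 -m inch '{"rows":[{"x":0.1,"y":0,"z":0,"spin":0,"jaw":0},{"x":0.2,"y":0,"z":0,"spin":0,"jaw":0}]}'>/dev/null && python3 chk.py &&
python3 -m inch '{"rows":[{"x":0.1,"y":0,"z":0,"spin":0,"jaw":0},{"x":0.2,"y":0,"z":0,"spin":0,"jaw":0}]}'>/dev/null && python3 chk.py &&
python3 -m inch '{"rows":[{"x":0.1,"y":0,"z":0,"spin":0,"jaw":0},{"x":0.2,"y":0,"z":0,"spin":0,"jaw":0}]}'>/dev/null && python3 chk.py; echo; python3 m.py
```

```text
54.2 2.3 | 56.4 2.8 | 58.4 2.2 | 60.5 2.6 | 62.5 2.7 | 64.5 2.2 | 66.4 2.3 | 68.4 2.3 | 70.4 1.5 | 72.4 3.4 | 74.4 2.7 | 76.4 2.1 | 
rail TCP [76.4  2.1] F -2.1 0.8 t 12.12
```

```bash
python3 -m inch '{"rows":[{"x":0.1,"y":0,"z":0,"spin":0,"jaw":0},{"x":0.2,"y":0,"z":0,"spin":0,"jaw":0}]}'>/dev/null && python3 chk.py &&
python3 -m inch '{"rows":[{"x":0.1,"y":0,"z":0,"spin":0,"jaw":0},{"x":0.2,"y":0,"z":0,"spin":0,"jaw":0}]}'>/dev/null && python3 chk.py &&
python3 -m inch '{"rows":[{"x":0.1,"y":0,"z":0,"spin":0,"jaw":0},{"x":0.2,"y":0,"z":0,"spin":0,"jaw":0}]}'>/dev/null && python3 chk.py &&
python3 -m inch '{"rows":[{"x":0.1,"y":0,"z":0,"spin":0,"jaw":0},{"x":0.2,"y":0,"z":0,"spin":0,"jaw":0}]}'>/dev/null && python3 chk.py &&
python3 -m inch '{"rows":[{"x":0.1,"y":0,"z":0,"spin":0,"jaw":0},{"x":0.2,"y":0,"z":0,"spin":0,"jaw":0}]}'>/dev/null && python3 chk.py &&
python3 -m inch '{"rows":[{"x":0.1,"y":0,"z":0,"spin":0,"jaw":0},{"x":0.2,"y":0,"z":0,"spin":0,"jaw":0}]}'>/dev/null && python3 chk.py &&
python3 -m inch '{"rows":[{"x":0.1,"y":0,"z":0,"spin":0,"jaw":0},{"x":0.2,"y":0,"z":0,"spin":0,"jaw":0}]}'>/dev/null && python3 chk.py &&
python3 -m inch '{"rows":[{"x":0.1,"y":0,"z":0,"spin":0,"jaw":0},{"x":0.2,"y":0,"z":0,"spin":0,"jaw":0}]}'>/dev/null && python3 chk.py &&
python3 -m inch '{"rows":[{"x":0.1,"y":0,"z":0,"spin":0,"jaw":0},{"x":0.2,"y":0,"z":0,"spin":0,"jaw":0}]}'>/dev/null && python3 chk.py &&
python3 -m inch '{"rows":[{"x":0.1,"y":0,"z":0,"spin":0,"jaw":0},{"x":0.2,"y":0,"z":0,"spin":0,"jaw":0}]}'>/dev/null && python3 chk.py &&
python3 -m inch '{"rows":[{"x":0.1,"y":0,"z":0,"spin":0,"jaw":0},{"x":0.2,"y":0,"z":0,"spin":0,"jaw":0}]}'>/dev/null && python3 chk.py &&
python3 -m inch '{"rows":[{"x":0.1,"y":0,"z":0,"spin":0,"jaw":0},{"x":0.2,"y":0,"z":0,"spin":0,"jaw":0}]}'>/dev/null && python3 chk.py; echo; python3 m.py
```

```text
78.4 2.2 | 80.4 3.4 | 82.4 3.1 | 83.7 5.4 | 
rail TCP [83.7  2.1] F -5.4 -0.6 t 13.12
```

Force rose to 5.4 N and the tool is lagging, so this looks like the stop. Confirming with one 1 mm step and a hold.

```bash
python3 -m inch '{"rows":[{"x":0.1,"y":0,"z":0,"spin":0,"jaw":0},{"x":0.1,"y":0,"z":0,"spin":0,"jaw":0},{"x":0.1,"y":0,"z":0,"spin":0,"jaw":0}]}'>/dev/null; python3 m.py
```

```text
rail TCP [84.1  2. ] F -6.2 0.4 t 13.5
```

Stop confirmed: the tool advanced 0.4 mm for 1 mm commanded, with force at 6.2 N. Backing off, raising and travelling over the lamp button.

```bash
python3 -m inch '{"rows":[{"x":-0.5,"y":0,"z":0,"spin":0,"jaw":0},{"x":-2,"y":0,"z":0,"spin":0,"jaw":0},{"x":-4,"y":0,"z":-2,"spin":0,"jaw":0},{"x":-4.7,"y":0,"z":-7,"spin":0,"jaw":0},{"x":-4.7,"y":0,"z":-11.5,"spin":0,"jaw":0},{"x":-4.7,"y":5,"z":-11.5,"spin":0,"jaw":0},{"x":-4.7,"y":11,"z":-11.5,"spin":0,"jaw":0},{"x":-4.7,"y":17,"z":-11.5,"spin":0,"jaw":0},{"x":-4.7,"y":17.4,"z":-11.5,"spin":0,"jaw":0},{"x":-4.7,"y":17.4,"z":-11.5,"spin":0,"jaw":0}]}'
python3 - <<'E'
from h import *
print(shift([643,-149.5,155]))
for n in('scene','top'):
    c=camera(n);P=cloud(c);r=rail(P);z=P[...,2]
    m=(r[...,0]>-40)&(r[...,0]<140)&(abs(r[...,1])<32)&(z>60)&(z<100);print(m.sum(),np.percentile(r[m][:,0],[2,25,50,75,98]) if m.any() else '')
    cv2.imwrite(f'pics/{n}5.png',cv2.resize(c['color'][60:270,130:410],(800,600)))
E
```

```text
time_s: 14.75
tool_pos: [642.5, -148.4, 193.7]
orientation: [-2.347, -2.087, 0.002]
force: [-0.3, 0.1, -0.7]
gripper_width: -0.3
finger_force: 0.0
[-0.11  0.07  3.87]
130 [ 94.27421031  98.53045093 101.0041194  101.80635388 115.29504951]
0
```

View pics/scene5.png

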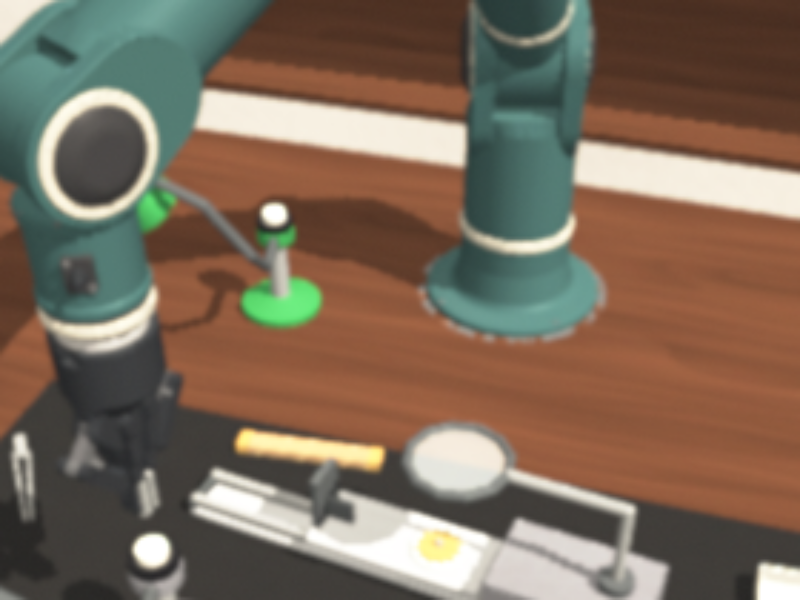

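The carriage stands with its tab at crop (325,490), rail x≈98, nose in the hood. The fingertips (148,495) are over the grey lamp's button (152,550). Pressing down.

```bash
python3 -m inch '{"rows":[{"x":-0.1,"y":0.05,"z":2,"spin":0,"jaw":0},{"x":-0.1,"y":0.05,"z":3.6,"spin":0,"jaw":0},{"x":-0.1,"y":0.05,"z":4,"spin":0,"jaw":0},{"x":-0.1,"y":0.05,"z":4.3,"spin":0,"jaw":0},{"x":-0.1,"y":0.05,"z":4.5,"spin":0,"jaw":0},{"x":-0.1,"y":0.05,"z":4.5,"spin":0,"jaw":0}]}'|sed -n 2,4p
python3 -m inch '{"rows":[{"x":0,"y":0,"z":0.15,"spin":0,"jaw":0},{"x":0,"y":0,"z":0.3,"spin":0,"jaw":0},{"x":0,"y":0,"z":0.3,"spin":0,"jaw":0}]}'|sed -n 2,4p
```

```text
tool_pos: [643.6, -148.6, 149.6]
orientation: [2.347, 2.088, 0.0]
force: [-2.0, -0.3, 2.7]
tool_pos: [643.7, -148.6, 146.5]
orientation: [2.347, 2.088, 0.001]
force: [-1.6, 1.3, 4.0]
```

```bash
python3 -m inch '{"rows":[{"x":0,"y":0,"z":0.15,"spin":0,"jaw":0},{"x":0,"y":0,"z":0.3,"spin":0,"jaw":0},{"x":0,"y":0,"z":0.3,"spin":0,"jaw":0}]}'|sed -n 2,4p
python3 -m inch '{"rows":[{"x":0,"y":0,"z":0.15,"spin":0,"jaw":0},{"x":0,"y":0,"z":0.2,"spin":0,"jaw":0},{"x":0,"y":0,"z":0.2,"spin":0,"jaw":0}]}'|sed -n 2,4p
python3 -c "
from h import *
c=camera('scene');cv2.imwrite('pics/s6.png',cv2.resize(c['color'][195:305,140:300],(800,550)))"
```

```text
tool_pos: [643.8, -148.7, 145.9]
orientation: [-2.347, -2.088, -0.003]
force: [-6.4, 1.9, 17.8]
tool_pos: [643.9, -148.7, 145.6]
orientation: [-2.347, -2.088, -0.004]
force: [-10.8, 4.5, 29.1]
```

View pics/s6.png

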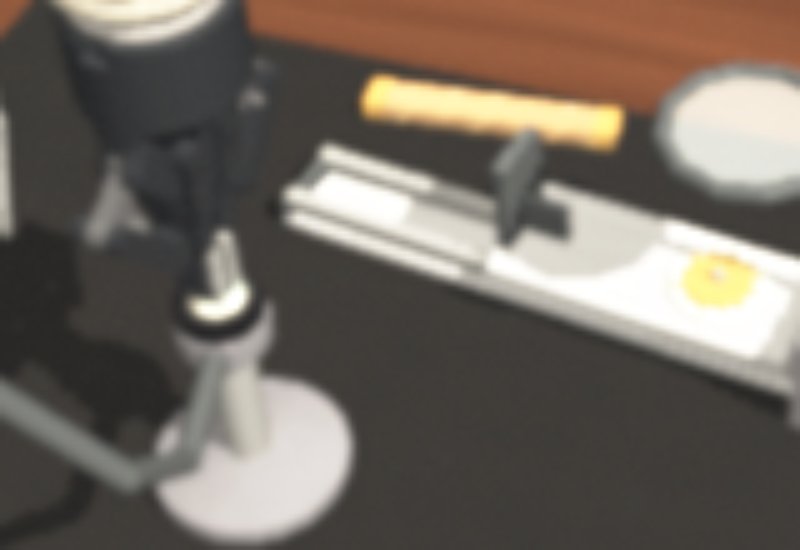

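The fingertips sit on the button at (220,290) and it has bottomed (4 N on the spring, then a steep rise to 29 N at the hard stop). The gear at (720,280) is now brightly lit. Letting go.

```bash
python3 -m inch '{"rows":[{"x":0,"y":0,"z":-1,"spin":0,"jaw":0},{"x":0,"y":0,"z":-3,"spin":0,"jaw":0},{"x":0,"y":0,"z":-8,"spin":0,"jaw":0},{"x":0,"y":0,"z":-8,"spin":0,"jaw":0},{"x":0,"y":0,"z":-8,"spin":0,"jaw":0},{"x":0,"y":0,"z":-8,"spin":0,"jaw":0}]}'
python3 - <<'E'
from h import *
c=camera('scene');P=cloud(c);r=rail(P);z=P[...,2]
m=(r[...,0]>-40)&(r[...,0]<140)&(abs(r[...,1])<32)&(z>60)&(z<100);print(np.percentile(r[m][:,0],[2,25,50,75,98]))
m=(np.hypot(P[...,0]-643,P[...,1]+149)<20)&(z>110)&(z<150);print('button top',np.percentile(z[m],[50,90,98]))
E
```

```text
time_s: 17.52
tool_pos: [642.9, -148.1, 220.0]
orientation: [-2.346, -2.087, 0.002]
force: [-0.8, -0.1, -0.2]
gripper_width: -0.2
finger_force: 0.0
[ 94.37648929  98.4967288  101.07283239 101.85957891 119.86323047]
button top [126.08498191 135.3019508  136.48800114]
```

The button is up again, the carriage hasn't moved and the arm is clear. Handing in.

```bash
python3 -c "
from cell import ticket
print(ticket.finish_job())"
```

```text
the job is handed in; nothing more can be done
None
```

The job is handed in, result not reported back: the carriage broke free at about 20 N and met the end stop at about 6 N, the lamp button was pressed fully, lighting the gear, and let go, and the arm never went near the loose things.

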